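Charge the mill jar and lock its bayonet lid

ROBOT

A 6-joint arm with a two-finger parallel gripper is mounted at the origin on a cart in front of the work surface, level with it; the furniture and walls round the work are solid. World frame = base frame: x ahead of the robot, y to its left, z up, the work surface at z = 0. Lengths are in mm, angles in rad, forces in N, time in s.
With the tool pointing down it reaches from about 275 to 975 mm from the base axis. Payload 8.4 kg.
Tool frame: the origin (TCP) lies midway between the tips of the shut fingers; the grasp point (between the pads) lies 19 mm behind it (manip.grip_depth is the distance from the TCP to the grasp point, in mm); z points along the fingers, y is the line along which they close (so a half turn about z gives the same grasp; the last joint's range is limited). The gripper opens to 92 mm and grips with 3 to 60 N. Pads are 20 mm wide; open, the fingers measure 128 mm over their backs; the gripper's body (75 mm by 189 mm) begins 69 mm behind the grasp point.
Start: joints at [-1.336, 0.353, 1.633, -0, 1.155, -0.002], TCP at [146.619, -607.561, 176.683] pointing down, gripper open.
Joint ranges: [-2.63, 2.63], [-0.92, 2.1], [0.06, 2.66], [-1.3, 4.44], [0, 2.69], [-3.02, 3.02]. Speed limits (rad/s): [2.22, 2.22, 2.79, 3.14, 3.14, 3.14].

INTERFACE

Orientations are given as a unit quaternion [x, y, z, w].
In Python, from rig import observe, optics, order, manip gives the robot as it stands.
- The arm moves only by the shell command python3 -m inch 'ROWS' [FORCE]. ROWS is a JSON object of lists of equal length, an entry for each row: "grip": the opening, from -1 (shut) to 1 (fully open), so that 0 is half open; "xyz": the shift along the tool's x, y, z in mm, a list of three; "rot": the turn, a rotation vector about the tool's x, y, z in units of 6 degrees (1.0 is 6 degrees), a list of three. A call has exactly 5 rows; each row shifts and turns the commanded pose from where the row before left it, along the tool's axes as they then stand; what a row does not reach is not made up. A row lasts 1/10 s, in which the tool goes at most 50 mm and 8.59 degrees, less where a joint would pass 70% of its speed; a pose out of reach is approached as far as the arm can. A call with a gripper value outside its range is refused whole. The fingers move at their own pace and stop on an object; FORCE is the grip in N (left out, the last holds). Time passes only in rows, so rows that do not move let the fingers close, or fill a call up. It gives the time, the measured TCP pose, the force, the opening and the grip force at its end, in the units of the state.
- observe(): the state, without advancing time (a new reading comes with each control period).
- optics.read_camera(name): name is "side" or "top" or "wrist"; returns a dict with "frame" (420x560x3 uint8, blue, green, red), "range_z" (420x560 float32, mm along the optical axis (not along the pixel's ray), 0 where there is no reading), "intrinsics" (3x3 intrinsics, pixels), "world_to_cam" (4x4, takes a point from world to camera coordinates). Camera axes: x right, y down, z forward; pixel columns grow to the right and rows downward; lengths in mm; the calibration is good to about 2 mm. The wrist camera is an equidistant fisheye: a pixel r from the principal point sees the ray r / f radians off the axis. A picture is of the moment at which its call begins.
- order.finish_job(): hands the job in; it is judged then, once.
The state is a dict: "t": time; "qpos": joint angles; "qd": joint speeds; "tau": joint torques, N m; "eef_pos": TCP position; "eef_rot": TCP orientation; "force": force on the tool from outside, world axes, zero at the start; "moment": the same for the moment, N m; "gripper_width": finger opening in mm; "gripper_force": force on a finger pad.
Only numpy, scipy, OpenCV 4.12 (cv2) and the standard library are available. Lean on these libraries where they do the work, as an engineer would, in place of code of your own. Each camera call takes 0.05 s, during which the arm holds its last target. There are 200 camera calls.

TASK

Load the glaze mill: lower the porcelain grinding pebble gently into the mill jar and let go of it on the floor of the jar, without dropping it. Then set the lid on the jar with its two ears in the two slots of the collar, push it down against the sprung seal and turn it clockwise (seen from above) to the end stop, so that it stays locked when you let go. Leave the stamp, the pinch pot, the squeeze bottle and the mug standing where they are.

Things in the scene. Friction and masses are not known exactly. Their poses are not given: they have to be found in the camera images.
- mill_jar: White porcelain jar, fixed to the table on a dark round foot 156 mm wide, with an aluminium bayonet collar (168 mm wide) round its mouth. Origin on its axis at table height, z up. Round inside, 114 mm wide; inner floor 57 mm, collar top 127.5 mm above the origin. The two slots for the lid's ears lie on its +x and -x sides.
- jar_mouth (a point): Middle of the collar's top; axes as mill_jar. The collar's lip (8 mm thick) leaves a round opening 130 mm wide; the slots are 50 mm wide and reach out to 158 mm across. Under the lip an ear goes only clockwise seen from above, to a fixed stop about 1.33 rad (76 degrees) from the slot's middle. There the lip's underside is 2.5 mm higher: a lid let go springs up into this pocket and cannot turn back.
- jar_floor (a point): Middle of the jar's inner floor, 57 mm above the table and 70.5 mm below the collar's top; axes as mill_jar.
- seal (a joint): How far the black seal ring in the jar's mouth is pushed down, m: 0 up (its top 117 mm above the table), 0.009 fully down. A spring lifts it with 5 N at 0, 13 N at 0.009; it turns freely with the lid. A lid just laid on it stays near 0 with its ears in the slots; past 0.0055 the ears clear the lip's underside (turn it at about 0.008); locked it stands at about 0.003.
- lid_base (a point): Middle of the underside of the lid; axes as lid_grip.
- lid_grip (a point): Loose aluminium lid, 0.3 kg, lying handle up: disc 124 mm wide, 8 mm thick, two opposite ears 30 mm wide (146 mm over their tips), black bar handle on top 100 mm long, 22 mm wide, from 8 to 49.5 mm above the underside. This point is on the lid's axis in the handle, 34 mm above the underside. x runs along the handle and through both ears, z up. Same after half a turn.
- pebble_center (a point): White porcelain grinding pebble, barrel-shaped with rounded ends, 54 mm wide, 46 mm tall, 0.2 kg, standing on end in the middle of the ware board. This point is its centre, 23 mm above its underside. Its sides are upright from 17 to 29 mm above the underside. A wide gripper reaches the jar's floor over the collar if it grips the pebble a little above its centre.
- ware_board: Fixed wooden board, 80 mm along its x, 196 mm along its y, 10 mm thick; origin under its middle. Along its y stand the stamp (+y side), the pebble (middle) and the pinch pot (-y side), with gaps too small for a finger; both x sides of the pebble are free.
- stamp_center (a point): Brown wooden stamp, 25 mm wide, 62 mm tall, on the board; its centre. To be left alone.
- pot_center (a point): Small bisque pinch pot, 61 mm wide, 36 mm tall, on the board; its centre. To be left alone.
- bottle_center (a point): White squeeze bottle with a red tip, 66 mm wide, 200 mm tall, behind the work; its centre. To be left alone.
- mug_center (a point): Cream mug, 64 x 93 mm, 51 mm tall, behind the work; its centre. To be left alone.
- lid: The lid as a whole: origin in the middle of its underside, axes as lid_grip.
- pebble: The pebble as a whole: origin in the middle of its underside.
Things that resemble listed ones, but are neither listed nor needed, are in the scene too. What is shaped like the lid but blue is not meant. What is shaped like the pebble but purple is not meant.

How it is judged (in metres and radians):
On the way, in this order (a step that is already met when the one before it is completed fails the run):
1. the pebble stands or lies on the floor of the jar, let go (horizontal distance between pebble_center and jar_floor below 0.045 m and z of pebble_center in the frame of mill_jar between 0.07 and 0.092 m and contact force between the fingers and pebble below 0.2 N and linear speed of pebble below 0.03 m/s), for 0.2 s.
2. the lid is pushed down on the seal, past the lip of the collar (value of joint seal above 0.0055 m and horizontal distance between lid_base and jar_floor below 0.008 m and angle between lid_base's own z axis and vertical below 0.1 rad), for 0.1 s.
At the end, for the whole second after the job is handed in: The pebble is inside the jar (centre within 45 mm of its axis, 70 to 92 mm above the table); the lid is locked: centred within 6 mm, level within 0.04 rad, underside 111 to 115.8 mm above the table, turned at least 1.08 rad from the slots; both at rest and let go (horizontal distance between pebble_center and jar_floor below 0.045 m and z of pebble_center in the frame of mill_jar between 0.07 and 0.092 m and horizontal distance between lid_base and jar_floor below 0.006 m and z of lid_base in the frame of mill_jar between 0.111 and 0.1158 m and angle between the x axis of lid_base and the x axis of mill_jar, either way round above 1.08 rad and angle between lid_base's own z axis and vertical below 0.04 rad and linear speed of lid below 0.02 m/s and linear speed of pebble below 0.03 m/s and contact force between the fingers and lid below 0.2 N); the robot touches nothing.
It fails at once if the pebble falls or is thrown into the jar (faster than 0.5 m/s inside it) (horizontal distance between pebble_center and jar_floor below 0.06 m and z of pebble_center in the frame of mill_jar below 0.12 m and linear speed of pebble above 0.5 m/s).
It fails at once if the pebble is pressed or knocked against the jar harder than 40 N (contact force between pebble and mill_jar above 40 N).
It fails at once if the stamp, pinch pot, bottle or mug is moved more than 30 mm or tipped (distance of any of stamp_center, pot_center, bottle_center, mug_center from where it was at the start of the episode above 0.03 m or angle between any of stamp_center, pot_center, bottle_center, mug_center's own z axis and vertical above 0.5 rad).
It also fails if it takes over 67 s, if anything falls off the work surface, if the arm or the gripper's body presses on something with over 40 N, if the wrist force passes 120 N, or if a joint passes its speed limit or range.

## Working session

There is one attempt and no reset: what is moved stays moved. The work goes in short steps, Python scripts to look and compute and a shell command to move; the robot and the scene stay as the last step left them, time stands still between calls to the robot, and variables do not carry over. Pictures are saved under pics/ and viewed, at most 10 in all, crops included, and the job is handed in when it is done.

```bash
ls; mkdir -p pics; python3 - <<'E'
from rig import observe, optics, order, manip
import cv2, numpy as np
print(observe(), manip.grip_depth)
for n in("top","side"):
    c=optics.read_camera(n); cv2.imwrite(f"pics/{n}0.png",c["frame"]); np.savez(f"{n}0.npz",**c); print(c["intrinsics"],c["world_to_cam"])
E
```

```text
pics
{'t': 0.0, 'qpos': array([-1.33641081e+00,  3.53649650e-01,  1.63413812e+00,  8.57974920e-06,
        1.15520067e+00, -2.38512380e-03]), 'qd': array([ 7.41246637e-04, -1.59778651e-03, -3.32892103e-04, -7.77721017e-05,
       -2.16231611e-04,  4.42747658e-04]), 'tau': array([-5.30035650e-04, -5.93839109e+01, -3.34220481e+01,  6.96561439e-02,
        2.33846647e-02, -1.03035459e-04]), 'eef_pos': array([ 146.48602796, -607.02001245,  175.96109441]), 'eef_rot': array([ 9.93000601e-01,  1.18107235e-01, -7.68766695e-05, -6.93652672e-04]), 'force': array([-0.37387424,  0.54496467,  1.18799166]), 'moment': array([-0.05100148,  0.00298336,  0.00321204]), 'gripper_force': 0.0, 'gripper_width': 91.96146121549923} 18.700000000000003
[[446.79271082   0.         275.60289814]
 [  0.         446.79271082 202.09337477]
 [  0.           0.           1.        ]] [[ 7.27645283e-03 -9.99923126e-01  1.00396595e-02 -2.00250903e+02]
 [-9.97250806e-01 -7.99665861e-03 -7.36673813e-02  5.64100041e+02]
 [ 7.37420020e-02 -9.47602131e-03 -9.97232331e-01  1.33282402e+03]
 [ 0.00000000e+00  0.00000000e+00  0.00000000e+00  1.00000000e+00]]
[[481.59977574   0.         275.01622445]
 [  0.         481.59977574 219.04325556]
 [  0.           0.           1.        ]] [[-9.99755723e-01 -1.49652695e-03  2.20511691e-02  5.42568624e+02]
 [-1.81639333e-02  6.24062105e-01 -7.81163594e-01  2.01302844e+02]
 [-1.25922666e-02 -7.81373310e-01 -6.23936844e-01  1.20379733e+03]
 [ 0.00000000e+00  0.00000000e+00  0.00000000e+00  1.00000000e+00]]
```

View pics/top0.png

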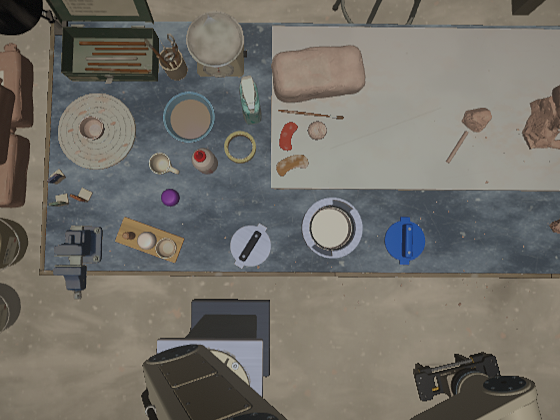

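View pics/side0.png

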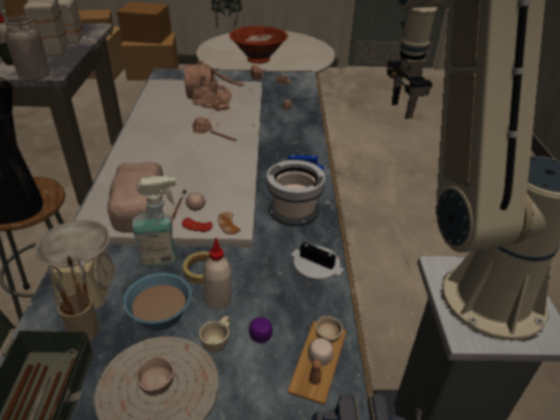

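Candidates: pebble – white (147,241) on the board, versus purple (170,197), pot (166,247) and stamp (132,236). Lid – aluminium (250,245), versus blue (405,240). Jar at (332,228). I choose the white pebble and the aluminium lid, and check them in a close crop.

```bash
python3 - <<'E'
import cv2, numpy as np
f=np.load("top0.npz")["frame"]
a=cv2.resize(f[205:273,110:275],None,fx=4,fy=4,interpolation=cv2.INTER_CUBIC)
b=cv2.resize(f[190:265,290:375],None,fx=4,fy=4,interpolation=cv2.INTER_CUBIC)
im=np.zeros((580,700,3),np.uint8); im[:272,:660]=a; im[275:575,:340]=b
cv2.imwrite("pics/crop1.png",im)
E
```

```text
(no output)
```

View pics/crop1.png

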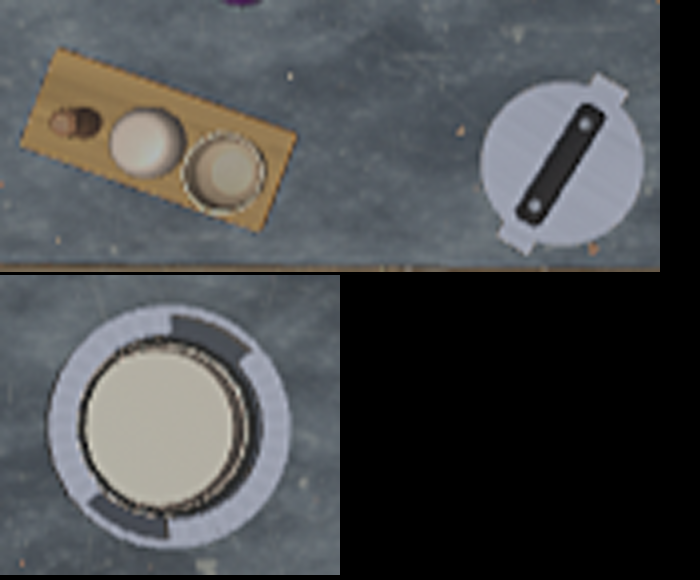

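The crop confirms the choice. It shows the white pebble at (147,142) between stamp and pot, and the lid disc centred at about (562,163) with ears at (609,90) and (518,238). The collar is centred at about (170,427) with slots at (212,335) and (131,517).

```bash
cat > h.py <<'E'
import numpy as np
def ray(c,u,v,z):
    K,T=c["intrinsics"],c["world_to_cam"]; R,t=T[:3,:3],T[:3,3]
    d=R.T@np.linalg.inv(K)@[u,v,1]; o=-R.T@t
    return o+d*(z-o[2])/d[2]
E
python3 - <<'E'
import numpy as np, cv2
from h import ray
c=dict(np.load("top0.npz"))
A=lambda x,y,z:ray(c,(x+.5)/4-.5+110,(y+.5)/4-.5+205,z)[:2]
B=lambda x,y,z:ray(c,(x+.5)/4-.5+290,(y-275+.5)/4-.5+190,z)[:2]
ang=lambda d:np.degrees(np.arctan2(d[1],d[0]))
print("pebble",A(147,142,33))
bc=[A(*p,10) for p in((60,47),(298,133),(262,233),(20,145))]
print("board",np.mean(bc,0),[ang(bc[i]-bc[(i+1)%4]) for i in range(4)])
print("lid",A(562,163,8),A(563.5,164,8),ang(A(609,90,8)-A(518,238,8)),"handle",(A(590,105,49.5)+A(531,225,49.5))/2,ang(A(590,105,49.5)-A(531,225,49.5)))
print("jar",B(170,427,127.5),ang(B(212,335,127.5)-B(131,517,127.5)))
# circle fit of depth pixels
r=c["range_z"];K=c["intrinsics"];T=c["world_to_cam"]
v,u=np.mgrid[:420,:560];P=np.stack([(u-K[0,2])/K[0,0]*r,(v-K[1,2])/K[1,1]*r,r],-1)
W=(P-T[:3,3])@T[:3,:3]
x,y=B(170,427,127.5);m=(np.hypot(W[...,0]-x,W[...,1]-y)<100)&(abs(W[...,2]-127)<8)&(r>0)
(cx,cy),rad=cv2.minEnclosingCircle(W[m][:,:2].astype(np.float32));print("collar fit",cx,cy,rad,np.median(W[m][:,2]))
x,y=A(563,163,49.5);m=(np.hypot(W[...,0]-x,W[...,1]-y)<80)&(abs(W[...,2]-48)<10)&(r>0)
print("handle",cv2.minAreaRect(W[m][:,:2].astype(np.float32)),np.median(W[m][:,2]))
x,y=A(147,142,33);m=(np.hypot(W[...,0]-x,W[...,1]-y)<27)&(W[...,2]>40)&(r>0)
print("peb",cv2.minEnclosingCircle(W[m][:,:2].astype(np.float32)),W[m][:,2].max())
E
```

```text
pebble [448.08319387 188.37655021]
board [449.85391149 185.0584543 ] [np.float64(70.66728491823672), np.float64(-18.63691182290011), np.float64(-109.3949890365739), np.float64(159.5209337525479)]
lid [ 434.1093098  -119.58292826] [ 433.36089296 -120.73073514] -31.101487255479686 handle [ 433.71196665 -120.48240529] -25.660948242352365
jar [ 487.72686391 -352.94783147] -24.07951180301721
collar fit 487.41656494140625 -352.4115295410156 84.42803192138672 127.2629051798026
handle ((433.1659851074219, -119.64225006103516), (21.954904556274414, 99.382080078125), 58.8997688293457) 49.152445740797305
peb ((447.4329528808594, 187.13490295410156), 26.345701217651367) 62.342319041992305
```

```bash
cat >> h.py <<'E'
from scipy.spatial.transform import Rotation as Ro
def plan(p,yaw):  # shift in the present tool frame, z-turn units (down-pointing tool, y axis at yaw deg)
    from rig import observe
    s=observe(); R=Ro.from_quat(s["eef_rot"]).as_matrix()
    x=np.array([np.cos(np.radians(yaw+90)),np.sin(np.radians(yaw+90)),0]);z=np.array([0,0,-1.])
    G=np.stack([x,np.cross(z,x),z],1)
    return ("shift",(R.T@(np.array(p)-s["eef_pos"])).round(1),"rot",(Ro.from_matrix(R.T@G).as_rotvec(degrees=True)/6).round(2),
      "shift in goal frame",(G.T@(np.array(p)-s["eef_pos"])).round(1),"F",s["force"].round(1),"w",round(s["gripper_width"],1),"t",s["t"])
E
python3 -c "
from h import *
print(plan([447.7,187.5,230],-19.5))"
```

```text
('shift', array([ 479.2, -701.8,  -53.1]), 'rot', array([-0.01, -0.01, -9.49]), 'shift in goal frame', array([849.6,  18.7, -54. ]), 'F', array([-0.6, -0.3,  0.1]), 'w', 91.6, 't', 0.1)
```

```bash

python3 -m inch '{"grip":[1,1,1,1,1],"xyz":[[24,-35,-2.6],[24,-35,-2.6],[24,-35,-2.6],[24,-35,-2.6],[24,-35,-2.6]],"rot":[[0,0,0],[0,0,0],[0,0,0],[0,0,0],[0,0,0]]}' 20
python3 -m inch '{"grip":[1,1,1,1,1],"xyz":[[24,-35,-2.6],[24,-35,-2.6],[24,-35,-2.6],[24,-35,-2.6],[24,-35,-2.6]],"rot":[[0,0,0],[0,0,0],[0,0,0],[0,0,0],[0,0,0]]}'
python3 -c "
from h import *
print(plan([447.7,187.5,230],-19.5))"
```

```text
t: 0.6
eef_pos: [222.4, -407.5, 189.4]
eef_rot: [0.993, 0.118, -0.0, -0.0]
force: [-0.1, 0.3, 0.6]
gripper_width: 91.8
gripper_force: 0.0
t: 1.1
eef_pos: [297.9, -209.4, 202.7]
eef_rot: [0.993, 0.118, 0.0, 0.0]
force: [1.1, 0.1, 0.3]
gripper_width: 91.8
gripper_force: 0.0
('shift', array([ 238.6, -350.8,  -27.2]), 'rot', array([ 0.  , -0.  , -9.49]), 'shift in goal frame', array([424.1,   8.8, -27.3]), 'F', array([1.1, 0.1, 0.3]), 'w', 91.8, 't', 1.1)
```

```bash

python3 -m inch '{"grip":[1,1,1,1,1],"xyz":[[24,-35,-2.6],[24,-35,-2.6],[24,-35,-2.6],[24,-35,-2.6],[24,-35,-2.6]],"rot":[[0,0,0],[0,0,0],[0,0,0],[0,0,0],[0,0,0]]}'
python3 -m inch '{"grip":[1,1,1,1,1],"xyz":[[24,-35,-2.6],[24,-35,-2.6],[24,-35,-2.6],[24,-35,-2.6],[22,-35,-2.6]],"rot":[[0,0,0],[0,0,0],[0,0,0],[0,0,0],[0,0,0]]}'
python3 -m inch '{"grip":[1,1,1,1,1],"xyz":[[0,0,0],[0,0,0],[0,0,0],[0,0,0],[0,0,0]],"rot":[[0,0,-0.95],[0,0,-0.95],[0,0,-0.95],[0,0,-0.95],[0,0,-0.95]]}'
python3 -m inch '{"grip":[1,1,1,1,1],"xyz":[[0,0,0],[0,0,0],[0,0,0],[0,0,0],[0,0,0]],"rot":[[0,0,-0.95],[0,0,-0.95],[0,0,-0.95],[0,0,-0.95],[0,0,-0.95]]}'
python3 - <<'E'
from h import *
print(plan([447.7,187.5,110],-19.5))
from rig import optics,observe
import cv2
c=optics.read_camera("wrist");cv2.imwrite("pics/w1.png",c["frame"]);np.savez("w1.npz",**c);print(c["intrinsics"])
E
```

```text
t: 1.6
eef_pos: [373.5, -11.0, 215.9]
eef_rot: [0.993, 0.118, 0.0, 0.0]
force: [1.2, -0.4, 0.4]
gripper_width: 91.9
gripper_force: 0.0
t: 2.1
eef_pos: [447.3, 186.9, 228.6]
eef_rot: [0.993, 0.118, -0.0, 0.0]
force: [0.2, -0.2, 0.6]
gripper_width: 91.8
gripper_force: 0.0
t: 2.6
eef_pos: [446.7, 185.0, 228.3]
eef_rot: [0.933, 0.361, -0.0, 0.0]
force: [0.1, 0.3, -1.1]
gripper_width: 92.0
gripper_force: 0.0
t: 3.1
eef_pos: [446.8, 184.9, 228.4]
eef_rot: [0.815, 0.579, -0.0, -0.0]
force: [0.7, 0.6, 0.4]
gripper_width: 91.8
gripper_force: 0.0
('shift', array([2.800e+00, 1.000e-01, 1.184e+02]), 'rot', array([-0.  ,  0.  ,  0.05]), 'shift in goal frame', array([  2.7,   0. , 118.4]), 'F', array([0.7, 0.6, 0.4]), 'w', 91.8, 't', 3.1)
[[325.1922621    0.         278.25321654]
 [  0.         325.1922621  210.07207688]
 [  0.           0.           1.        ]]
```

View pics/w1.png

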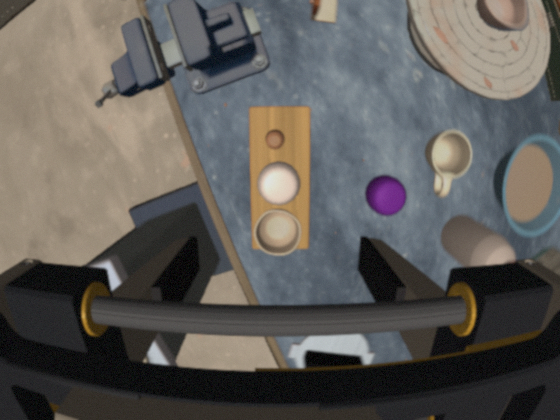

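The wrist view shows the pebble at (279,184), the stamp at (275,139), the pot at (278,232) and the board edges at columns 250 and 309. The board is well aligned with the tool.

```bash
cat >> h.py <<'E'
def fish(c,u,v,z):
    K,T=c["intrinsics"],c["world_to_cam"]; R,t=T[:3,:3],T[:3,3]
    a=(u-K[0,2])/K[0,0];b=(v-K[1,2])/K[1,1];th=np.hypot(a,b);s=np.sin(th)/max(th,1e-9)
    d=R.T@[a*s,b*s,np.cos(th)];o=-R.T@t
    return o+d*(z-o[2])/d[2]
E
python3 - <<'E'
from h import *
c=dict(np.load("w1.npz"))
print(fish(c,279,184,33),fish(c,279.5,108,10),fish(c,279.5,248,10),[fish(c,*p,10) for p in((250,107),(309,107),(309,248),(251,248))])
E
```

```text
[448.48651002 185.79857169  33.        ] [480.89240022 276.60630728  10.        ] [418.19256128  96.6857914   10.        ] [array([445.38440441, 290.75995851,  10.        ]), array([517.52786246, 265.62309733,  10.        ]), array([457.18228378,  82.90458279,  10.        ]), array([380.45408345, 109.71078176,  10.        ])]
```

```bash

python3 -m inch '{"grip":[1,1,1,1,1],"xyz":[[2,0.5,36],[0,0,36],[0,0,36],[0,0,36],[0,0,30]],"rot":[[0,0,0],[0,0,0],[0,0,0],[0,0,0],[0,0,0]]}'
python3 -m inch '{"grip":[1,1,1,1,1],"xyz":[[0,0,15],[0,0,12],[0,0,8],[0,0,0],[0,0,0]],"rot":[[0,0,0],[0,0,0],[0,0,0],[0,0,0],[0,0,0]]}'
python3 -c "
from h import *
print(plan([448,186.8,18.5],-19.5))"
```

```text
t: 3.65
eef_pos: [447.5, 186.5, 52.9]
eef_rot: [0.817, 0.577, -0.001, -0.0]
force: [0.7, -1.3, 0.9]
gripper_width: 92.4
gripper_force: 0.0
t: 4.15
eef_pos: [448.6, 186.9, 20.2]
eef_rot: [0.816, 0.577, 0.0, 0.0]
force: [-0.3, -0.7, 0.2]
gripper_width: 91.6
gripper_force: 0.0
('shift', array([-0.3, -0.5,  1.7]), 'rot', array([ 0.  , -0.  ,  0.01]), 'shift in goal frame', array([-0.3, -0.5,  1.7]), 'F', array([-0.3, -0.7,  0.2]), 'w', 91.6, 't', 4.15)
```

```bash

python3 -m inch '{"grip":[0.6,0.3,0.1,0,-0.1],"xyz":[[0,0,1.5],[0,0,0],[0,0,0],[0,0,0],[0,0,0]],"rot":[[0,0,0],[0,0,0],[0,0,0],[0,0,0],[0,0,0]]}' 20
python3 -m inch '{"grip":[-0.1,-0.1,-0.1,-0.1,-0.1],"xyz":[[0,0,0],[0,0,0],[0,0,0],[0,0,-5],[0,0,-15]],"rot":[[0,0,0],[0,0,0],[0,0,0],[0,0,0],[0,0,0]]}' 
python3 -m inch '{"grip":[-0.1,-0.1,-0.1,-0.1,-0.1],"xyz":[[0,0,-30],[0,0,-35],[0,0,-35],[0,0,-35],[0,0,-35]],"rot":[[0,0,0],[0,0,0],[0,0,0],[0,0,0],[0,0,0]]}' 
python3 -c "
from h import *
print(plan([487.6,-352.6,200],-19.5))"
```

```text
t: 4.65
eef_pos: [448.3, 186.8, 18.3]
eef_rot: [0.816, 0.578, 0.0, 0.0]
force: [-0.3, -0.2, 0.5]
gripper_width: 54.0
gripper_force: 0.0
t: 5.15
eef_pos: [447.2, 186.4, 37.7]
eef_rot: [0.816, 0.578, -0.001, -0.0]
force: [0.6, 0.6, 0.1]
gripper_width: 41.5
gripper_force: 0.0
t: 5.65
eef_pos: [447.9, 186.6, 210.1]
eef_rot: [0.816, 0.578, 0.0, 0.0]
force: [0.1, 0.2, -1.2]
gripper_width: 41.2
gripper_force: 0.0
('shift', array([-495.3,  216.8,   10. ]), 'rot', array([ 0.  , -0.  ,  0.01]), 'shift in goal frame', array([-495. ,  217.4,   10.1]), 'F', array([ 0.1,  0.2, -1.2]), 'w', 41.2, 't', 5.65)
```

The gripper missed the pebble, since the width went to 41 with no grip force. I'll look from the wrist.

```bash
python3 - <<'E'
from rig import optics
import cv2,numpy as np
c=optics.read_camera("wrist");cv2.imwrite("pics/w2.png",c["frame"]);np.savez("w2.npz",**c)
E
```

```text
(no output)
```

View pics/w2.png

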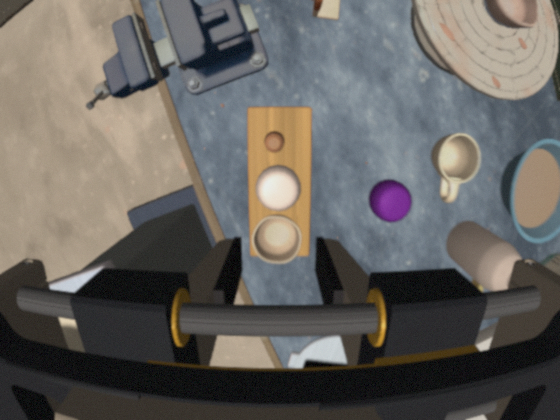

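```bash

python3 - <<'E'
from h import *
c=dict(np.load("w2.npz"))
print(fish(c,278,187.5,33),fish(c,275,141,72),fish(c,277.5,239,46))
print(plan([448,186.6,17],-19.5))
E
python3 -m inch '{"grip":[1,1,1,1,1],"xyz":[[0,0,0],[0,0,36],[0,0,36],[0,0,36],[0,0,36]],"rot":[[0,0,0],[0,0,0],[0,0,0],[0,0,0],[0,0,0]]}'
python3 -m inch '{"grip":[1,1,1,1,1],"xyz":[[0,0,20],[0,0,15],[0,0,12],[0,0,0],[0,0,0]],"rot":[[0,0,0],[0,0,0],[0,0,0],[0,0,0],[0,0,0]]}'
```

```text
[448.22171141 186.83913877  33.        ] [464.27944463 241.57757516  72.        ] [427.40168628 129.81507709  46.        ]
('shift', array([ -3.2,  -3.4, 198.6]), 'rot', array([ 0.06, -0.05,  0.01]), 'shift in goal frame', array([ -2.1,  -2.2, 198.6]), 'F', array([1.8, 0.2, 4.6]), 'w', 41.3, 't', 5.7)
t: 6.2
eef_pos: [447.0, 186.3, 61.9]
eef_rot: [0.816, 0.578, -0.001, -0.0]
force: [0.3, 0.3, 0.2]
gripper_width: 79.0
gripper_force: 0.0
t: 6.7
eef_pos: [448.0, 186.6, 17.1]
eef_rot: [0.816, 0.578, -0.0, -0.0]
force: [-0.4, -0.6, 0.5]
gripper_width: 91.5
gripper_force: 0.0
```

```bash

python3 -m inch '{"grip":[-1,-1,-1,-1,-1],"xyz":[[0,0,0],[0,0,0],[0,0,0],[0,0,0],[0,0,0]],"rot":[[0,0,0],[0,0,0],[0,0,0],[0,0,0],[0,0,0]]}' 30
python3 -m inch '{"grip":[-1,-1,-1,-1,-1],"xyz":[[0,0,0],[0,0,0],[0,0,0],[0,0,0],[0,0,0]],"rot":[[0,0,0],[0,0,0],[0,0,0],[0,0,0],[0,0,0]]}'
```

```text
t: 7.2
eef_pos: [448.4, 186.8, 17.4]
eef_rot: [0.816, 0.578, 0.0, 0.0]
force: [-0.1, 0.1, 0.0]
gripper_width: 53.7
gripper_force: 0.0
t: 7.7
eef_pos: [445.1, 187.7, 18.7]
eef_rot: [0.817, 0.577, -0.002, -0.002]
force: [-26.6, 10.6, 53.7]
gripper_width: 14.1
gripper_force: 26.6
```

```bash
python3 - <<'E'
from rig import optics
import cv2,numpy as np
c=optics.read_camera("wrist");d=optics.read_camera("side")
im=np.zeros((560,760,3),np.uint8)
im[:350,:480]=cv2.resize(c["frame"][60:360,80:480],(480,350))
k=d["frame"][290:420,230:430]; im[300:560,360:760]=cv2.resize(k,(400,260),interpolation=cv2.INTER_CUBIC)
cv2.imwrite("pics/w3.png",im)
E
```

```text
(no output)
```

View pics/w3.png

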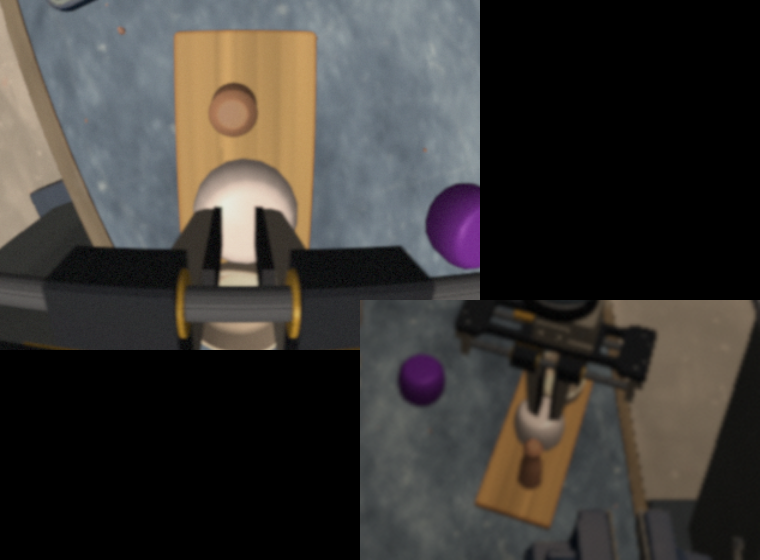

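The picture shows the fingers pinched behind the pebble, towards the pot, with the pebble at crop (245,205) ahead of them. I open, back up and compare the TCP projection with where the fingers appear.

```bash

python3 -m inch '{"grip":[1,1,1,1,1],"xyz":[[0,0,0],[0,0,0],[0,0,0],[0,0,0],[0,0,0]],"rot":[[0,0,0],[0,0,0],[0,0,0],[0,0,0],[0,0,0]]}'
python3 -m inch '{"grip":[1,1,1,1,1],"xyz":[[0,0,-15],[0,0,-35],[0,0,-40],[0,0,-40],[0,0,-20]],"rot":[[0,0,0],[0,0,0],[0,0,0],[0,0,0],[0,0,0]]}'
python3 - <<'E'
from h import *
from rig import optics,observe
import cv2
c=optics.read_camera("wrist");np.savez("w4.npz",**c)
cv2.imwrite("pics/w4.png",cv2.resize(c["frame"][80:300,160:400],None,fx=2.4,fy=2.4,interpolation=cv2.INTER_CUBIC))
s=observe();T=c["world_to_cam"];K=c["intrinsics"]
def proj(p):
    q=T[:3,:3]@p+T[:3,3];th=np.arctan2(np.hypot(*q[:2]),q[2]);n=q[:2]/np.hypot(*q[:2])
    return n*th*K[0,0]+K[:2,2]
print("tcp px",proj(s["eef_pos"]),proj(s["eef_pos"]+[0,0,18.7]),"below",proj([448,187,33]))
c2=dict(np.load("w2.npz"));T=c2["world_to_cam"];print("w2 tcp",proj(np.array([447.9,186.6,210.1])), "cam",-T[:3,:3].T@T[:3,3])
t=optics.read_camera("top");np.savez("top1.npz",**t)
E
```

```text
t: 8.3
eef_pos: [449.0, 187.1, 17.8]
eef_rot: [0.816, 0.578, 0.001, 0.0]
force: [-0.2, -0.0, 3.2]
gripper_width: 44.3
gripper_force: 1.3
t: 8.8
eef_pos: [449.5, 187.3, 170.4]
eef_rot: [0.816, 0.578, 0.002, 0.0]
force: [0.2, -0.3, 0.2]
gripper_width: 84.2
gripper_force: 0.0
tcp px [278.85245287 233.63348827] [278.98145138 243.10313793] below [276.20924318 195.14059123]
w2 tcp [277.41964517 234.04892404] cam [471.28221953 250.88204769 417.71193191]
```

View pics/w4.png

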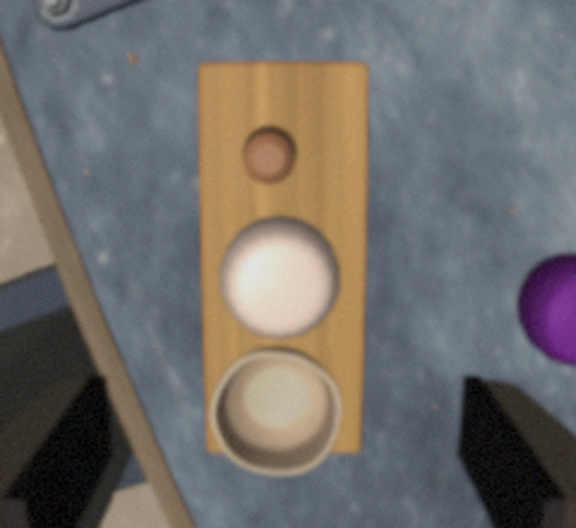

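The picture shows the pebble unmoved at crop (280,276), the stamp at (270,154), the pot at (277,410) and the fingertips at row ~378. The tips look nearer the camera than the TCP would be, so I check with depth.

```bash
python3 - <<'E'
from h import *
def cloud(c):
    r=c["range_z"];K,T=c["intrinsics"],c["world_to_cam"]
    v,u=np.mgrid[:420,:560];a=(u-K[0,2])/K[0,0];b=(v-K[1,2])/K[1,1];th=np.hypot(a,b)+1e-9
    t=np.tan(th)/th
    return (np.stack([a*t*r,b*t*r,r],-1)-T[:3,3])@T[:3,:3],r
for n,tcp,q in(("w1",[446.8,184.9,228.4],[.815,.579,0,0]),("w2",[447.9,186.6,210.1],[.816,.578,0,0]),("w4",[449.5,187.3,170.4],[.816,.578,0,0])):
    c=dict(np.load(n+".npz"));W,r=cloud(c)
    L=(W-tcp)@Ro.from_quat(q).as_matrix()
    m=(r>0)&(abs(L[...,0])<20)&(abs(L[...,1])<70)&(L[...,2]<30)&(L[...,2]>-100)
    P=L[m];print(n,m.sum(),"tip z max",np.percentile(P[:,2],[50,90,98,100]) if len(P) else None,"x",P[:,0].max() if len(P) else 0)
    p=W[180:200,270:285];print("pebble top z",np.nanmax(p[...,2]),"table",np.median(W[60:120,340:380,2]), "board",np.median(W[160:200,255:258,2]))
    for v in (225,235,240,250,260): print(v,L[v,[215,235,335,345,355,362]].round(0).tolist() if n!="w1" else L[v,[360,370,380]].round(0).tolist())
E
```

```text
w1 5450 tip z max [-75.77737108 -47.88654289 -39.73604876 -35.84584242] x 12.430097705465442
pebble top z 435.97334163331135 table -0.5132506374924928 board 9.745822708670673
225 [[-62.0, 117.0, 227.0], [-63.0, 132.0, 229.0], [-64.0, 148.0, 231.0]]
235 [[-78.0, 118.0, 229.0], [-78.0, 133.0, 228.0], [-78.0, 149.0, 229.0]]
240 [[9.0, 47.0, -38.0], [9.0, 52.0, -41.0], [10.0, 57.0, -42.0]]
250 [[3.0, 47.0, -40.0], [11.0, 47.0, -59.0], [11.0, 52.0, -59.0]]
260 [[-1.0, 46.0, -43.0], [6.0, 46.0, -61.0], [11.0, 48.0, -73.0]]
w2 4467 tip z max [-77.01456341 -48.441252   -39.76392036 -36.30006649] x 12.384045424530422
pebble top z 417.71193190750574 table -0.48954359236971384 board 10.080976388411429
225 [[-57.0, -86.0, 211.0], [-57.0, -58.0, 212.0], [-57.0, 77.0, 210.0], [-57.0, 92.0, 212.0], [-57.0, 105.0, 209.0], [-57.0, 116.0, 211.0]]
235 [[-71.0, -86.0, 211.0], [-71.0, -59.0, 212.0], [-71.0, 78.0, 209.0], [-71.0, 92.0, 210.0], [-72.0, 106.0, 211.0], [-72.0, 116.0, 210.0]]
240 [[-317.0, -229.0, 890.0], [11.0, -22.0, -45.0], [10.0, 32.0, -41.0], [-79.0, 93.0, 212.0], [-79.0, 107.0, 211.0], 
[... 458 characters left out ...]
16115422854
225 [[-45.0, -77.0, 171.0], [-44.0, -52.0, 171.0], [-45.0, 71.0, 171.0], [-45.0, 83.0, 170.0], [-45.0, 96.0, 172.0], [-45.0, 105.0, 171.0]]
235 [[-57.0, -77.0, 170.0], [-57.0, -53.0, 172.0], [-57.0, 71.0, 170.0], [-58.0, 84.0, 170.0], [-58.0, 97.0, 171.0], [-58.0, 106.0, 172.0]]
240 [[-64.0, -78.0, 172.0], [-64.0, -53.0, 170.0], [-64.0, 71.0, 171.0], [-64.0, 84.0, 171.0], [10.0, 43.0, -43.0], [10.0, 46.0, -44.0]]
250 [[-78.0, -79.0, 172.0], [-77.0, -53.0, 171.0], [-77.0, 72.0, 170.0], [-77.0, 85.0, 169.0], [5.0, 43.0, -44.0], [11.0, 42.0, -59.0]]
260 [[-90.0, -79.0, 169.0], [-90.0, -54.0, 170.0], [-91.0, 73.0, 171.0], [-92.0, 86.0, 171.0], [-0.0, 43.0, -46.0], [5.0, 42.0, -60.0]]
```

The depth shows the real fingertips about 37 mm behind the reported TCP along tool z, at every opening. All reported heights therefore need a 37 mm correction: true tip z = reported + 37.

```bash

python3 -c "
from h import *
print(plan([448,186.8,-18],-19.5))"
python3 -m inch '{"grip":[1,1,1,1,1],"xyz":[[0,-1,36],[0,0,36],[0,0,36],[0,0,30],[0,0,16]],"rot":[[0,0,0],[0,0,0],[0,0,0],[0,0,0],[0,0,0]]}'
python3 -m inch '{"grip":[1,1,1,1,1],"xyz":[[0,0,12],[0,0,10],[0,0,6],[0,0,5],[0,0,0]],"rot":[[0,0,0],[0,0,0],[0,0,0],[0,0,0],[0,0,0]]}'
python3 -c "
from h import *
print(plan([448,186.8,-18],-19.5))"
```

```text
('shift', array([ -2.1,  -2.5, 188.1]), 'rot', array([ 0.04, -0.04,  0.01]), 'shift in goal frame', array([ -1.4,  -1.8, 188.1]), 'F', array([0.2, 0.1, 0.7]), 'w', 91.0, 't', 8.9)
t: 9.4
eef_pos: [444.5, 185.9, 9.5]
eef_rot: [0.816, 0.578, -0.003, -0.001]
force: [0.5, -0.3, -0.4]
gripper_width: 91.8
gripper_force: 0.0
t: 9.9
eef_pos: [447.3, 187.1, -20.0]
eef_rot: [0.816, 0.578, 0.0, 0.0]
force: [-0.7, -0.0, 0.3]
gripper_width: 91.9
gripper_force: 0.0
('shift', array([-0. ,  0.8, -2. ]), 'rot', array([0.  , 0.  , 0.01]), 'shift in goal frame', array([-0. ,  0.8, -2. ]), 'F', array([-0.7, -0. ,  0.3]), 'w', 91.9, 't', 9.9)
```

```bash

python3 -m inch '{"grip":[-1,-1,-1,-1,-1],"xyz":[[0,0.5,-2],[0,0,0],[0,0,0],[0,0,0],[0,0,0]],"rot":[[0,0,0],[0,0,0],[0,0,0],[0,0,0],[0,0,0]]}' 25
python3 -m inch '{"grip":[-1,-1,-1,-1,-1],"xyz":[[0,0,0],[0,0,0],[0,0,0],[0,0,0],[0,0,0]],"rot":[[0,0,0],[0,0,0],[0,0,0],[0,0,0],[0,0,0]]}'
```

```text
t: 10.4
eef_pos: [447.8, 187.0, -17.7]
eef_rot: [0.816, 0.578, 0.0, -0.0]
force: [-3.3, 2.5, 2.2]
gripper_width: 54.1
gripper_force: 1.8
t: 10.9
eef_pos: [447.8, 187.0, -17.7]
eef_rot: [0.816, 0.578, 0.0, -0.0]
force: [-1.2, 1.1, 6.0]
gripper_width: 53.2
gripper_force: 25.0
```

```bash

python3 -m inch '{"grip":[-1,-1,-1,-1,-1],"xyz":[[0,0,-8],[0,0,-20],[0,0,-30],[0,0,-36],[0,0,-36]],"rot":[[0,0,0],[0,0,0],[0,0,0],[0,0,0],[0,0,0]]}'
python3 -m inch '{"grip":[-1,-1,-1,-1,-1],"xyz":[[0,0,-30],[0,0,-15],[0,0,0],[0,0,0],[0,0,0]],"rot":[[0,0,0],[0,0,0],[0,0,0],[0,0,0],[0,0,0]]}'
python3 -c "
from h import *
print(plan([487.6,-352.6,155],-19.5))"
```

```text
t: 11.4
eef_pos: [447.0, 186.6, 113.4]
eef_rot: [0.816, 0.578, -0.001, -0.0]
force: [0.7, -0.3, -2.9]
gripper_width: 53.1
gripper_force: 25.0
t: 11.9
eef_pos: [446.8, 186.5, 155.9]
eef_rot: [0.816, 0.578, -0.001, -0.0]
force: [0.4, 0.0, -3.1]
gripper_width: 53.4
gripper_force: 25.0
('shift', array([-494.8,  217.9,    1.3]), 'rot', array([-0.02,  0.01,  0.01]), 'shift in goal frame', array([-494.5,  218.5,    0.9]), 'F', array([ 0.4,  0. , -3.1]), 'w', 53.4, 't', 11.9)
```

```bash

python3 -m inch '{"grip":[-1,-1,-1,-1,-1],"xyz":[[-20,9,0],[-33,14.5,0],[-38,16.5,0],[-38,16.5,0],[-38,16.5,0]],"rot":[[0,0,0],[0,0,0],[0,0,0],[0,0,0],[0,0,0]]}'
python3 -m inch '{"grip":[-1,-1,-1,-1,-1],"xyz":[[-38,16.5,0],[-38,16.5,0],[-38,16.5,0],[-38,16.5,0],[-38,16.5,0]],"rot":[[0,0,0],[0,0,0],[0,0,0],[0,0,0],[0,0,0]]}'
python3 -m inch '{"grip":[-1,-1,-1,-1,-1],"xyz":[[-38,16.5,0],[-38,16.5,0],[-38,16.5,0],[-20,9,0],[-3,2,0]],"rot":[[0,0,0],[0,0,0],[0,0,0],[0,0,0],[0,0,0]]}'
python3 -m inch '{"grip":[-1,-1,-1,-1,-1],"xyz":[[0,0,0],[0,0,0],[0,0,0],[0,0,0],[0,0,0]],"rot":[[0,0,0],[0,0,0],[0,0,0],[0,0,0],[0,0,0]]}'
python3 - <<'E'
from h import *
print(plan([487.6,-352.6,155],-19.5))
from rig import optics
import cv2
c=optics.read_camera("wrist");np.savez("w5.npz",**c);cv2.imwrite("pics/w5.png",c["frame"])
E
```

```text
t: 12.4
eef_pos: [460.0, 3.7, 155.9]
eef_rot: [0.816, 0.578, -0.001, -0.001]
force: [0.5, -0.5, -2.3]
gripper_width: 52.9
gripper_force: 25.0
t: 12.9
eef_pos: [474.6, -202.9, 155.7]
eef_rot: [0.816, 0.578, -0.001, -0.001]
force: [0.6, -0.3, -3.2]
gripper_width: 53.3
gripper_force: 25.0
t: 13.4
eef_pos: [486.3, -352.9, 155.3]
eef_rot: [0.817, 0.577, -0.001, -0.001]
force: [0.3, 0.3, -2.1]
gripper_width: 53.0
gripper_force: 25.0
t: 13.9
eef_pos: [487.3, -350.1, 157.4]
eef_rot: [0.816, 0.578, 0.0, 0.0]
force: [0.1, -0.4, -3.1]
gripper_width: 53.0
gripper_force: 25.0
('shift', array([-2.2,  1.1,  2.4]), 'rot', array([0.  , 0.  , 0.02]), 'shift in goal frame', array([-2.2,  1.1,  2.4]), 'F', array([ 0.1, -0.4, -3.1]), 'w', 53.0, 't', 13.9)
```

View pics/w5.png

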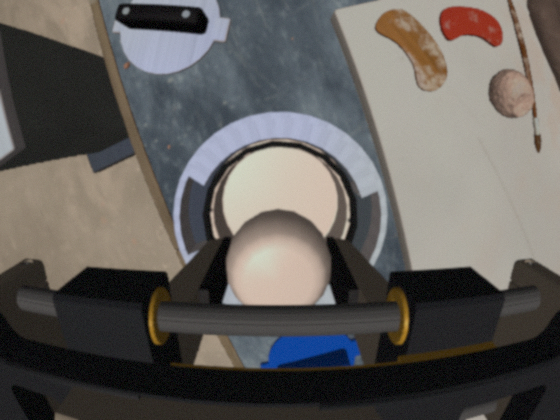

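The pebble is held between the fingers at (279,262), above the jar mouth (mouth centre ~(280,205), slots at (195,212) and (368,215)). Now I lower it.

```bash

python3 -m inch '{"grip":[-1,-1,-1,-1,-1],"xyz":[[-2,1,15],[0,0,20],[0,0,20],[0,0,18],[0,0,15]],"rot":[[0,0,0],[0,0,0],[0,0,0],[0,0,0],[0,0,0]]}'
python3 -m inch '{"grip":[-1,-1,-1,-1,-1],"xyz":[[0,0,12],[0,0,8],[0,0,6],[0,0,4],[0,0,0]],"rot":[[0,0,0],[0,0,0],[0,0,0],[0,0,0],[0,0,0]]}'
python3 -m inch '{"grip":[-1,-1,-1,-1,-1],"xyz":[[0,0,2],[0,0,1],[0,0,1],[0,0,0.5],[0,0,0]],"rot":[[0,0,0],[0,0,0],[0,0,0],[0,0,0],[0,0,0]]}'
```

```text
t: 14.45
eef_pos: [486.7, -352.6, 67.1]
eef_rot: [0.816, 0.578, -0.0, -0.001]
force: [-0.4, 0.5, -2.3]
gripper_width: 53.0
gripper_force: 25.0
t: 14.95
eef_pos: [487.3, -353.0, 39.0]
eef_rot: [0.816, 0.578, -0.0, -0.0]
force: [0.2, -0.4, -1.8]
gripper_width: 52.6
gripper_force: 25.0
t: 15.45
eef_pos: [487.4, -353.0, 34.7]
eef_rot: [0.816, 0.578, 0.0, 0.0]
force: [0.7, 0.0, -2.5]
gripper_width: 53.2
gripper_force: 25.0
```

```bash

python3 -m inch '{"grip":[-1,-1,-1,-1,-1],"xyz":[[0,0,1],[0,0,1],[0,0,1],[0,0,0.5],[0,0,0]],"rot":[[0,0,0],[0,0,0],[0,0,0],[0,0,0],[0,0,0]]}'
python3 -m inch '{"grip":[-1,-1,-1,-1,-1],"xyz":[[0,0,0.5],[0,0,0.5],[0,0,0.5],[0,0,0],[0,0,0]],"rot":[[0,0,0],[0,0,0],[0,0,0],[0,0,0],[0,0,0]]}'
```

```text
t: 15.95
eef_pos: [487.3, -353.0, 31.1]
eef_rot: [0.816, 0.578, -0.0, -0.0]
force: [-0.3, -0.5, -1.9]
gripper_width: 53.2
gripper_force: 25.0
t: 16.45
eef_pos: [487.4, -353.0, 29.7]
eef_rot: [0.816, 0.578, -0.0, -0.0]
force: [0.3, 0.0, -3.1]
gripper_width: 53.2
gripper_force: 25.0
```

```bash

python3 -m inch '{"grip":[-1,-1,-1,-1,-1],"xyz":[[0,0,0.5],[0,0,0.5],[0,0,0],[0,0,0],[0,0,0]],"rot":[[0,0,0],[0,0,0],[0,0,0],[0,0,0],[0,0,0]]}'
```

```text
t: 16.95
eef_pos: [487.4, -353.1, 29.3]
eef_rot: [0.816, 0.578, 0.0, 0.0]
force: [-2.2, 1.7, 4.6]
gripper_width: 53.3
gripper_force: 25.0
```

Contact: the vertical force went from -3 to +4.6 N. I release to 66 mm, wait, then lift out.

```bash

python3 -m inch '{"grip":[0.3,0.4,0.4,0.4,0.4],"xyz":[[0,0,0],[0,0,0],[0,0,0],[0,0,0],[0,0,0]],"rot":[[0,0,0],[0,0,0],[0,0,0],[0,0,0],[0,0,0]]}'
python3 -m inch '{"grip":[0.4,0.4,0.4,0.4,0.4],"xyz":[[0,0,0],[0,0,0],[0,0,-5],[0,0,-10],[0,0,-20]],"rot":[[0,0,0],[0,0,0],[0,0,0],[0,0,0],[0,0,0]]}'
python3 -m inch '{"grip":[0.4,0.4,0.4,0.4,0.4],"xyz":[[0,0,-30],[0,0,-30],[0,0,-30],[0,0,-15],[0,0,0]],"rot":[[0,0,0],[0,0,0],[0,0,0],[0,0,0],[0,0,0]]}'
python3 - <<'E'
from h import *
print(plan([433.5,-120,150],58.9))
from rig import optics
import cv2
c=optics.read_camera("wrist");np.savez("w6.npz",**c);cv2.imwrite("pics/w6.png",c["frame"])
E
```

```text
t: 17.45
eef_pos: [487.4, -353.0, 28.6]
eef_rot: [0.816, 0.578, -0.0, -0.0]
force: [-0.2, -0.4, 0.3]
gripper_width: 64.1
gripper_force: 0.0
t: 17.95
eef_pos: [486.6, -352.4, 63.6]
eef_rot: [0.816, 0.578, -0.0, -0.001]
force: [0.4, 0.1, -0.2]
gripper_width: 64.3
gripper_force: 0.0
t: 18.45
eef_pos: [488.6, -354.0, 171.4]
eef_rot: [0.816, 0.578, 0.001, 0.002]
force: [-0.8, -0.5, -0.5]
gripper_width: 64.5
gripper_force: 0.0
('shift', array([ 202.3, -129.9,   20.5]), 'rot', array([  0.03,   0.04, -13.06]), 'shift in goal frame', array([168.1, 171.8,  21.4]), 'F', array([-0.8, -0.5, -0.5]), 'w', 64.5, 't', 18.45)
```

View pics/w6.png

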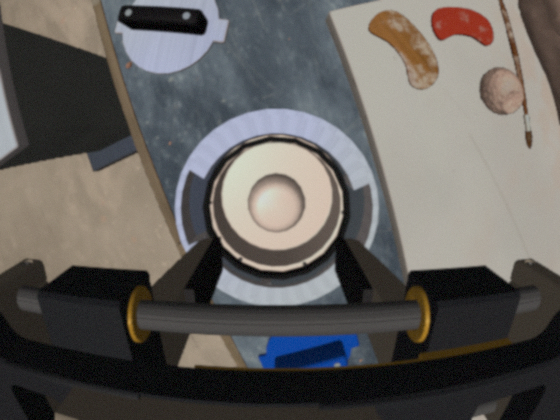

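The pebble stands in the jar at (276,203), with slots left and right at (193,210) and (366,210). I'll refine the jar axis and slot angle from depth.

```bash
python3 - <<'E'
from h import *
from scipy.optimize import least_squares
def cloud(c,fe):
    r=c["range_z"];K,T=c["intrinsics"],c["world_to_cam"]
    v,u=np.mgrid[:420,:560];a=(u-K[0,2])/K[0,0];b=(v-K[1,2])/K[1,1];th=np.hypot(a,b)+1e-9
    t=np.tan(th)/th if fe else 1
    return (np.stack([a*t*r,b*t*r,r],-1)-T[:3,3])@T[:3,:3],r
for n,fe in(("w5",1),("w6",1),("top0",0)):
    W,r=cloud(dict(np.load(n+".npz")),fe)
    ctr=np.array([487.5,-352.7])
    for it in range(3):
        d=W[...,:2]-ctr;rho=np.hypot(d[...,0],d[...,1]);a=np.degrees(np.arctan2(d[...,1],d[...,0]))
        top=(r>0)&(abs(W[...,2]-127.5)<3)&(rho<95)
        P=W[top][:,:2];pa=a[top];pr=rho[top]
        # outer edge per angle bin
        E=[P[(pa//5==k)][np.argmax(pr[pa//5==k])] for k in np.unique(pa//5) if (pa//5==k).sum()>5]
        E=np.array(E);s=least_squares(lambda q:np.hypot(*(E-q[:2]).T)-q[2],[*ctr,84],loss="soft_l1");ctr=s.x[:2]
    low=(r>0)&(W[...,2]<122)&(rho>70)&(rho<76.5)&(W[...,2]>90)
    la=a[low]
    print(n,s.x.round(1),len(E),"slot angs",[(x.min().round(1),x.max().round(1),np.median(x).round(1),len(x)) for x in(la[abs((la+24+90)%360-90)<40],la[abs((la-156+180)%360-180)<40]) if len(x)])
W,r=cloud(dict(np.load("w6.npz")),1)
for v,u in((200,260),(203,276)):print(W[v,u])
E
```

```text
w5 [ 488.7 -352.2   84. ] 52 slot angs [(np.float64(-44.6), np.float64(-6.8), np.float64(-25.0), 372), (np.float64(-180.0), np.float64(180.0), np.float64(157.6), 465)]
w6 [ 488.6 -352.3   84.1] 64 slot angs [(np.float64(-63.6), np.float64(-6.3), np.float64(-25.3), 372), (np.float64(-180.0), np.float64(180.0), np.float64(158.9), 436)]
top0 [ 487.5 -352.2   83.4] 56 slot angs [(np.float64(-47.5), np.float64(-5.8), np.float64(-27.2), 46), (np.float64(-179.9), np.float64(179.8), np.float64(157.0), 52)]
[ 477.15669086 -341.18708675  101.9499163 ]
[ 489.48709227 -348.17878002  102.93929143]
```

```bash

python3 -m inch '{"grip":[0.4,0.4,0.4,0.4,0.4],"xyz":[[40,-26,4],[40,-26,4],[41,-26,4],[41,-26,4],[40,-26,4]],"rot":[[0,0,0],[0,0,0],[0,0,0],[0,0,0],[0,0,0]]}'
python3 -m inch '{"grip":[0.4,0.4,0.4,0.4,0.4],"xyz":[[0,0,0],[0,0,0],[0,0,0],[0,0,0],[0,0,0]],"rot":[[0,0,-1.3],[0,0,-1.3],[0,0,-1.3],[0,0,-1.3],[0,0,-1.3]]}'
python3 -m inch '{"grip":[0.4,0.4,0.4,0.4,0.4],"xyz":[[0,0,0],[0,0,0],[0,0,0],[0,0,0],[0,0,0]],"rot":[[0,0,-1.3],[0,0,-1.3],[0,0,-1.3],[0,0,-1.3],[0,0,-1.3]]}'
python3 - <<'E'
from h import *
print(plan([433.4,-119.8,-21],58.9))
from rig import optics
import cv2
c=optics.read_camera("wrist");np.savez("w7.npz",**c)
r=c["range_z"];K,T=c["intrinsics"],c["world_to_cam"]
v,u=np.mgrid[:420,:560];a=(u-K[0,2])/K[0,0];b=(v-K[1,2])/K[1,1];th=np.hypot(a,b)+1e-9;t=np.tan(th)/th
W=(np.stack([a*t*r,b*t*r,r],-1)-T[:3,3])@T[:3,:3]
m=(r>0)&(np.hypot(W[...,0]-433,W[...,1]+120)<80)&(abs(W[...,2]-49.5)<4)
print("handle",cv2.minAreaRect(W[m][:,:2].astype(np.float32)),m.sum(),np.median(W[m][:,2]))
m=(r>0)&(np.hypot(W[...,0]-433,W[...,1]+120)<66)&(abs(W[...,2]-8)<3)
print("disc",cv2.minEnclosingCircle(W[m][:,:2].astype(np.float32)))
E
```

```text
t: 19.0
eef_pos: [429.9, -117.3, 146.8]
eef_rot: [0.816, 0.577, -0.001, -0.001]
force: [0.9, 0.5, -0.6]
gripper_width: 64.6
gripper_force: 0.0
t: 19.5
eef_pos: [430.7, -118.8, 147.0]
eef_rot: [0.574, 0.819, -0.001, -0.001]
force: [-0.3, 0.5, -0.2]
gripper_width: 63.9
gripper_force: 0.0
t: 20.0
eef_pos: [430.7, -118.9, 147.0]
eef_rot: [0.268, 0.963, 0.0, -0.002]
force: [-0.3, 0.2, -0.8]
gripper_width: 64.5
gripper_force: 0.0
('shift', array([ -3.3,   0.8, 167.9]), 'rot', array([-0.01, -0.03, -0.  ]), 'shift in goal frame', array([ -2.8,   0.7, 168. ]), 'F', array([-0.3,  0.2, -0.8]), 'w', 64.5, 't', 20.0)
handle ((433.9078674316406, -119.29793548583984), (21.63513946533203, 98.48910522460938), 58.45899200439453) 2086 48.80338899617958
disc ((433.2906799316406, -119.59453582763672), 65.9767074584961)
```

```bash

python3 -m inch '{"grip":[0.4,0.4,0.4,0.4,0.4],"xyz":[[-2.8,0.8,34],[0,0,34],[0,0,34],[0,0,25],[0,0,15]],"rot":[[0,0,0],[0,0,0],[0,0,0],[0,0,0],[0,0,0]]}'
python3 -m inch '{"grip":[0.4,0.4,0.4,0.4,0.4],"xyz":[[0,0,12],[0,0,8],[0,0,4],[0,0,0],[0,0,0]],"rot":[[0,0,0.06],[0,0,0],[0,0,0],[0,0,0],[0,0,0]]}'
python3 -c "
from h import *
print(plan([433.6,-119.5,-21],58.5))"
```

```text
t: 20.55
eef_pos: [432.2, -119.3, 3.6]
eef_rot: [0.272, 0.962, 0.0, -0.002]
force: [-0.1, -0.7, 0.3]
gripper_width: 64.2
gripper_force: 0.0
t: 21.05
eef_pos: [435.2, -120.2, -16.9]
eef_rot: [0.274, 0.962, 0.0, 0.0]
force: [0.3, 0.1, 0.1]
gripper_width: 64.2
gripper_force: 0.0
('shift', array([ 1.7, -0.3,  4.1]), 'rot', array([ 0.  ,  0.01, -0.05]), 'shift in goal frame', array([ 1.7, -0.3,  4.1]), 'F', array([0.3, 0.1, 0.1]), 'w', 64.2, 't', 21.05)
```

Now close on the handle with 50 N.

```bash

python3 -m inch '{"grip":[-1,-1,-1,-1,-1],"xyz":[[1.6,-0.3,4],[0,0,0],[0,0,0],[0,0,0],[0,0,0]],"rot":[[0,0,0],[0,0,0],[0,0,0],[0,0,0],[0,0,0]]}' 50
python3 -m inch '{"grip":[-1,-1,-1,-1,-1],"xyz":[[0,0,0],[0,0,0],[0,0,0],[0,0,0],[0,0,0]],"rot":[[0,0,0],[0,0,0],[0,0,0],[0,0,0],[0,0,0]]}'
```

```text
t: 21.55
eef_pos: [433.4, -119.5, -21.2]
eef_rot: [0.274, 0.962, 0.0, 0.0]
force: [-1.5, -0.1, 0.1]
gripper_width: 26.6
gripper_force: 0.0
t: 22.05
eef_pos: [433.3, -119.5, -21.2]
eef_rot: [0.274, 0.962, -0.0, 0.0]
force: [-0.4, -0.8, 3.9]
gripper_width: 21.4
gripper_force: 50.0
```

```bash

python3 -m inch '{"grip":[-1,-1,-1,-1,-1],"xyz":[[0,0,-8],[0,0,-20],[0,0,-36],[0,0,-36],[0,0,-36]],"rot":[[0,0,0],[0,0,0],[0,0,0],[0,0,0],[0,0,0]]}'
python3 -m inch '{"grip":[-1,-1,-1,-1,-1],"xyz":[[0,0,-25],[0,0,-10],[0,0,0],[0,0,0],[0,0,0]],"rot":[[0,0,-0.6],[0,0,-0.6],[0,0,0],[0,0,0],[0,0,0]]}'
python3 -c "
from h import *
print(plan([488.2,-352.3,148],65.7))"
```

```text
t: 22.55
eef_pos: [432.4, -119.2, 116.1]
eef_rot: [0.274, 0.962, 0.0, -0.001]
force: [1.2, 0.1, -3.6]
gripper_width: 21.2
gripper_force: 50.0
t: 23.05
eef_pos: [432.3, -119.2, 148.7]
eef_rot: [0.214, 0.977, 0.0, -0.001]
force: [-0.7, -0.3, -3.5]
gripper_width: 21.6
gripper_force: 50.0
('shift', array([-148.1, -188.5,    0.4]), 'rot', array([-0.  , -0.02, -0.06]), 'shift in goal frame', array([-146.9, -189.5,    0.7]), 'F', array([-0.7, -0.3, -3.5]), 'w', 21.6, 't', 23.05)
```

```bash

python3 -m inch '{"grip":[-1,-1,-1,-1,-1],"xyz":[[-14,-18,0],[-24,-30,0],[-28,-36,0],[-28,-36,0],[-24,-30,0]],"rot":[[0,0,-0.06],[0,0,0],[0,0,0],[0,0,0],[0,0,0]]}'
python3 -m inch '{"grip":[-1,-1,-1,-1,-1],"xyz":[[-16,-21,0],[-10,-13,0],[-3.5,-5,0],[0,0,0],[0,0,0]],"rot":[[0,0,0],[0,0,0],[0,0,0],[0,0,0],[0,0,0]]}'
python3 -m inch '{"grip":[-1,-1,-1,-1,-1],"xyz":[[0,0,0],[0,0,0],[0,0,0],[0,0,0],[0,0,0]],"rot":[[0,0,0],[0,0,0],[0,0,0],[0,0,0],[0,0,0]]}'
python3 - <<'E'
from h import *
print(plan([488.2,-352.3,148],65.7))
from rig import optics
import cv2
c=optics.read_camera("wrist");np.savez("w8.npz",**c);cv2.imwrite("pics/w8.png",c["frame"])
r=c["range_z"];K,T=c["intrinsics"],c["world_to_cam"]
v,u=np.mgrid[:420,:560];a=(u-K[0,2])/K[0,0];b=(v-K[1,2])/K[1,1];th=np.hypot(a,b)+1e-9;t=np.tan(th)/th
W=(np.stack([a*t*r,b*t*r,r],-1)-T[:3,3])@T[:3,:3]
d=np.hypot(W[...,0]-488,W[...,1]+352)
m=(r>0)&(d<90)&(abs(W[...,2]-177)<5)
P=W[m];print(len(P),np.median(P[:,2]),"plane",np.linalg.lstsq(np.c_[P[:,:2]-[488,-352],np.ones(len(P))],P[:,2],rcond=None)[0])
# lid edge: fit circle to outer visible edge
from scipy.optimize import least_squares
ctr=np.array([488.,-352.])
for _ in range(3):
    q=P[:,:2]-ctr;an=np.degrees(np.arctan2(q[:,1],q[:,0]));rr=np.hypot(*q.T)
    E=np.array([P[an//4==k][np.argmax(rr[an//4==k]),:2] for k in np.unique(an//4) if (an//4==k).sum()>5])
    e=np.hypot(*(E-ctr).T);E=E[(e>56)&(e<66)]
    s=least_squares(lambda x:np.hypot(*(E-x[:2]).T)-62,ctr,loss="soft_l1");ctr=s.x
print("lid",ctr,len(E)); k=rr>66; print("ear angs",[(an[g].min(),an[g].max(),np.median(an[g]),g.sum()) for g in(k&(abs(an+24)<40),k&(abs((an-156+180)%360-180)<40)) if g.any()])
E
```

```text
t: 23.55
eef_pos: [478.8, -306.6, 148.3]
eef_rot: [0.211, 0.978, 0.0, -0.001]
force: [0.6, -0.0, -3.5]
gripper_width: 21.6
gripper_force: 50.0
t: 24.05
eef_pos: [489.6, -351.1, 149.3]
eef_rot: [0.21, 0.978, 0.0, -0.001]
force: [0.2, 0.9, -3.2]
gripper_width: 21.7
gripper_force: 50.0
t: 24.55
eef_pos: [490.1, -352.3, 149.8]
eef_rot: [0.21, 0.978, -0.0, 0.0]
force: [-0.9, 0.1, -3.4]
gripper_width: 22.0
gripper_force: 50.0
('shift', array([ 1.7, -0.8,  1.8]), 'rot', array([0.  , 0.  , 0.01]), 'shift in goal frame', array([ 1.7, -0.8,  1.8]), 'F', array([-0.9,  0.1, -3.4]), 'w', 22.0, 't', 24.55)
16291 178.5504196483511 plane [ 4.20456530e-04 -8.57632030e-04  1.78560019e+02]
lid [ 491.57495516 -352.15591262] 46
ear angs [(np.float64(-36.66861453672552), np.float64(-11.591050592956046), np.float64(-12.937958219443177), np.int64(13)), (np.float64(143.410255187122), np.float64(168.94333403585176), np.float64(156.27971823984743), np.int64(769))]
```

View pics/w8.png

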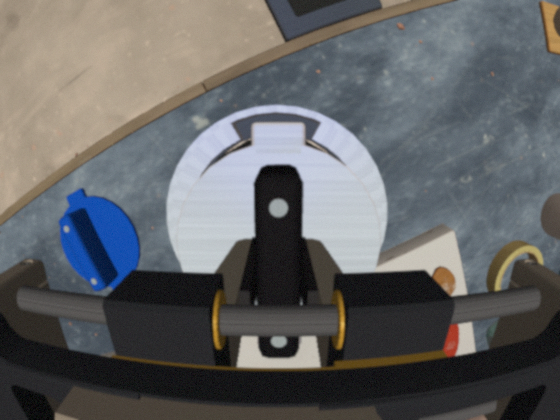

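The picture shows the lid level in the gripper, its ear at (279,135) in line with the slot at (276,127). I apply the 2.4 mm correction and descend.

```bash

python3 -m inch '{"grip":[-1,-1,-1,-1,-1],"xyz":[[2.2,-1,8],[0,0,10],[0,0,10],[0,0,6],[0,0,3]],"rot":[[0,0,0],[0,0,0],[0,0,0],[0,0,0],[0,0,0]]}'
python3 -m inch '{"grip":[-1,-1,-1,-1,-1],"xyz":[[0,0,2],[0,0,0],[0,0,0],[0,0,0],[0,0,0]],"rot":[[0,0,0],[0,0,0],[0,0,0],[0,0,0],[0,0,0]]}'
python3 - <<'E'
from h import *
from scipy.optimize import least_squares
from rig import optics
print(plan([488.2,-352.3,96],66))
c=optics.read_camera("wrist");np.savez("w9.npz",**c)
r=c["range_z"];K,T=c["intrinsics"],c["world_to_cam"]
v,u=np.mgrid[:420,:560];a=(u-K[0,2])/K[0,0];b=(v-K[1,2])/K[1,1];th=np.hypot(a,b)+1e-9;t=np.tan(th)/th
W=(np.stack([a*t*r,b*t*r,r],-1)-T[:3,3])@T[:3,:3]
for z0,R,lo,hi in((139,62,56,66),(127.5,84,79,88)):
    P=W[(r>0)&(np.hypot(W[...,0]-488,W[...,1]+352)<92)&(abs(W[...,2]-z0)<4)]
    ctr=np.array([488.,-352.])
    for _ in range(3):
        q=P[:,:2]-ctr;an=np.degrees(np.arctan2(q[:,1],q[:,0]));rr=np.hypot(*q.T)
        E=np.array([P[an//4==k][np.argmax(rr[an//4==k]),:2] for k in np.unique(an//4) if (an//4==k).sum()>5])
        e=np.hypot(*(E-ctr).T);E=E[(e>lo)&(e<hi)]
        s=least_squares(lambda x:np.hypot(*(E-x[:2]).T)-R,ctr,loss="soft_l1");ctr=s.x
    print(z0,np.median(P[:,2]),ctr,len(E))
E
```

```text
t: 25.1
eef_pos: [487.1, -352.0, 111.4]
eef_rot: [0.21, 0.978, 0.0, -0.001]
force: [0.2, 0.4, -4.0]
gripper_width: 21.6
gripper_force: 50.0
t: 25.6
eef_pos: [487.8, -352.5, 111.0]
eef_rot: [0.21, 0.978, -0.0, 0.0]
force: [0.6, -0.5, -1.8]
gripper_width: 21.2
gripper_force: 50.0
('shift', array([-0.3,  0.3, 15. ]), 'rot', array([-0.  ,  0.01, -0.04]), 'shift in goal frame', array([-0.3,  0.3, 15. ]), 'F', array([ 0.6, -0.5, -1.8]), 'w', 21.2, 't', 25.6)
139 139.74676301699066 [ 489.29186672 -352.39385971] 46
127.5 127.07394404230729 [ 488.51796946 -352.49706048] 60
```

```bash

python3 -m inch '{"grip":[-1,-1,-1,-1,-1],"xyz":[[0.6,-0.3,2],[0,0,3],[0,0,3],[0,0,2],[0,0,2]],"rot":[[0,0,0],[0,0,0],[0,0,0],[0,0,0],[0,0,0]]}'
python3 -m inch '{"grip":[-1,-1,-1,-1,-1],"xyz":[[0,0,2],[0,0,2],[0,0,1],[0,0,0],[0,0,0]],"rot":[[0,0,0],[0,0,0],[0,0,0],[0,0,0],[0,0,0]]}'
```

```text
t: 26.15
eef_pos: [486.9, -352.4, 98.4]
eef_rot: [0.21, 0.978, 0.0, -0.0]
force: [1.1, 0.8, -4.5]
gripper_width: 21.6
gripper_force: 50.0
t: 26.65
eef_pos: [487.0, -352.4, 94.0]
eef_rot: [0.21, 0.978, -0.0, 0.0]
force: [-1.2, 2.0, 3.5]
gripper_width: 21.8
gripper_force: 50.0
```

```bash

python3 -m inch '{"grip":[-1,-1,-1,-1,-1],"xyz":[[0,0,2],[0,0,2],[0,0,1.5],[0,0,0],[0,0,0]],"rot":[[0,0,0],[0,0,0],[0,0,0],[0,0,0],[0,0,0]]}'
python3 -m inch '{"grip":[-1,-1,-1,-1,-1],"xyz":[[0,0,0.3],[0,0,0],[0,0,0],[0,0,0],[0,0,0]],"rot":[[0,0,0],[0,0,0],[0,0,0],[0,0,0],[0,0,0]]}'
```

```text
t: 27.15
eef_pos: [487.1, -352.5, 88.6]
eef_rot: [0.21, 0.978, -0.0, 0.0]
force: [-2.9, 2.6, 7.5]
gripper_width: 21.8
gripper_force: 50.0
t: 27.65
eef_pos: [487.0, -352.5, 88.3]
eef_rot: [0.21, 0.978, -0.0, 0.0]
force: [-2.8, 1.3, 8.6]
gripper_width: 21.7
gripper_force: 50.0
```

```bash

python3 -m inch '{"grip":[-1,-1,-1,-1,-1],"xyz":[[0,0,0.2],[0,0,0],[0,0,0],[0,0,0],[0,0,0]],"rot":[[0,0,0.4],[0,0,0.6],[0,0,0.6],[0,0,0.6],[0,0,0.6]]}'
python3 -c "
from h import *
from rig import observe
print(plan([487.5,-352.4,88],-10),observe()['moment'])"
```

```text
t: 28.15
eef_pos: [487.2, -352.3, 88.2]
eef_rot: [0.352, 0.936, 0.0, 0.0]
force: [-2.5, 4.1, 7.7]
gripper_width: 21.5
gripper_force: 50.0
('shift', array([-0.3,  0.1,  0.2]), 'rot', array([0.01, 0.  , 9.8 ]), 'shift in goal frame', array([-0.1,  0.3,  0.2]), 'F', array([-2.5,  4.1,  7.7]), 'w', 21.5, 't', 28.15) [ 0.64752374  0.29113054 -0.0370665 ]
```

```bash

python3 -m inch '{"grip":[-1,-1,-1,-1,-1],"xyz":[[0,0,0],[0,0,0],[0,0,0],[0,0,0],[0,0,0]],"rot":[[0,0,0.7],[0,0,0.7],[0,0,0.7],[0,0,0.7],[0,0,0.7]]}'
python3 -m inch '{"grip":[-1,-1,-1,-1,-1],"xyz":[[0,0,0],[0,0,0],[0,0,0],[0,0,0],[0,0,0]],"rot":[[0,0,0.7],[0,0,0.7],[0,0,0.7],[0,0,0.7],[0,0,0.7]]}'
python3 -m inch '{"grip":[-1,-1,-1,-1,-1],"xyz":[[0,0,0],[0,0,0],[0,0,0],[0,0,0],[0,0,0]],"rot":[[0,0,0.5],[0,0,0.5],[0,0,0.4],[0,0,0.4],[0,0,0]]}'
python3 -c "
from h import *
from rig import observe
print(plan([487.5,-352.4,88],-10),observe()['moment'])"
```

```text
t: 28.65
eef_pos: [487.4, -352.1, 88.2]
eef_rot: [0.517, 0.856, 0.0, 0.0]
force: [-0.6, 3.9, 8.1]
gripper_width: 22.0
gripper_force: 50.0
t: 29.15
eef_pos: [487.8, -352.1, 88.3]
eef_rot: [0.664, 0.748, 0.001, 0.0]
force: [0.3, 4.6, 7.6]
gripper_width: 21.5
gripper_force: 50.0
t: 29.65
eef_pos: [488.0, -352.1, 88.3]
eef_rot: [0.731, 0.682, 0.001, 0.001]
force: [0.6, 4.4, 8.1]
gripper_width: 21.7
gripper_force: 50.0
('shift', array([-0.3, -0.4,  0.3]), 'rot', array([ 0.02, -0.  ,  1.01]), 'shift in goal frame', array([-0.4, -0.4,  0.3]), 'F', array([0.6, 4.4, 8.1]), 'w', 21.7, 't', 29.65) [ 8.42072646e-01 -6.59898767e-02 -8.68111352e-05]
```

```bash

python3 -m inch '{"grip":[-1,-1,-1,-1,-1],"xyz":[[0,0,0],[0,0,0],[0,0,0],[0,0,0],[0,0,0]],"rot":[[0,0,0.25],[0,0,0.25],[0,0,0.2],[0,0,0.2],[0,0,0]]}'
python3 -c "
from h import *
from rig import observe
print(plan([487.5,-352.4,88],-10),observe()['moment'])"
```

```text
t: 30.15
eef_pos: [488.0, -352.1, 88.3]
eef_rot: [0.762, 0.648, 0.001, 0.001]
force: [-0.1, 4.4, 7.7]
gripper_width: 21.9
gripper_force: 50.0
('shift', array([-0.4, -0.5,  0.3]), 'rot', array([ 0.02, -0.01,  0.12]), 'shift in goal frame', array([-0.4, -0.5,  0.3]), 'F', array([-0.1,  4.4,  7.7]), 'w', 21.9, 't', 30.15) [ 0.7868847  -0.08928038 -0.00991866]
```

```bash

python3 -m inch '{"grip":[-1,-1,-1,-1,-1],"xyz":[[0,0,0],[0,0,0],[0,0,0],[0,0,0],[0,0,0]],"rot":[[0,0,0.15],[0,0,0.15],[0,0,0.1],[0,0,0],[0,0,0]]}'
python3 -c "
from h import *
from rig import observe
print(plan([487.5,-352.4,88],-10),observe()['moment'])"
```

```text
t: 30.65
eef_pos: [488.0, -352.1, 88.3]
eef_rot: [0.775, 0.632, 0.001, 0.001]
force: [-0.2, 5.4, 8.1]
gripper_width: 21.7
gripper_force: 50.0
('shift', array([-0.4, -0.5,  0.3]), 'rot', array([ 0.02, -0.  , -0.27]), 'shift in goal frame', array([-0.3, -0.5,  0.3]), 'F', array([-0.2,  5.4,  8.1]), 'w', 21.7, 't', 30.65) [ 0.91328669 -0.06375327  0.34346664]
```

The moment rises at 77.6°, so this is the end stop. I ease up into the pocket and release.

```bash

python3 -m inch '{"grip":[-1,-1,-1,-1,-1],"xyz":[[0,0,-1],[0,0,-1.5],[0,0,-1.5],[0,0,-0.5],[0,0,0]],"rot":[[0,0,0],[0,0,0],[0,0,0],[0,0,0],[0,0,0]]}'
python3 -m inch '{"grip":[-0.4,-0.4,-0.2,0,0],"xyz":[[0,0,0],[0,0,0],[0,0,0],[0,0,0],[0,0,0]],"rot":[[0,0,0],[0,0,0],[0,0,0],[0,0,0],[0,0,0]]}'
python3 -m inch '{"grip":[0,0,0,0,0],"xyz":[[0,0,0],[0,0,-10],[0,0,-25],[0,0,-35],[0,0,-35]],"rot":[[0,0,0],[0,0,0],[0,0,0],[0,0,0],[0,0,0]]}'
python3 -m inch '{"grip":[0,0,0,0,0],"xyz":[[0,0,-10],[0,0,0],[0,0,0],[0,0,0],[0,0,0]],"rot":[[0,0,0],[0,0,0],[0,0,0],[0,0,0],[0,0,0]]}'
python3 - <<'E'
from h import *
from scipy.optimize import least_squares
from rig import optics
import cv2
c=optics.read_camera("wrist")
r=c["range_z"];K,T=c["intrinsics"],c["world_to_cam"]
v,u=np.mgrid[:420,:560];a=(u-K[0,2])/K[0,0];b=(v-K[1,2])/K[1,1];th=np.hypot(a,b)+1e-9;t=np.tan(th)/th
W=(np.stack([a*t*r,b*t*r,r],-1)-T[:3,3])@T[:3,:3]
d=np.hypot(W[...,0]-488.4,W[...,1]+352.4)
for lo,hi in((15,60),(70,82)):
    P=W[(r>0)&(d<hi)&(d>lo)&(W[...,2]<131)&(W[...,2]>110)];m=np.median(P[:,2]);P=P[abs(P[:,2]-m)<3]
    print(m,np.linalg.lstsq(np.c_[P[:,:2]-[488,-352],np.ones(len(P))],P[:,2],rcond=None)[0])
P=W[(r>0)&(d<75)&(abs(W[...,2]-163)<5)]
print("handle",cv2.minAreaRect(P[:,:2].astype(np.float32)),np.median(P[:,2]))
E
```

```text
t: 31.15
eef_pos: [488.0, -352.2, 92.3]
eef_rot: [0.775, 0.632, 0.001, 0.0]
force: [3.0, 3.2, 2.7]
gripper_width: 21.6
gripper_force: 50.0
t: 31.65
eef_pos: [486.8, -352.5, 92.1]
eef_rot: [0.775, 0.632, -0.0, -0.0]
force: [0.5, 0.2, -1.0]
gripper_width: 45.8
gripper_force: 0.0
t: 32.15
eef_pos: [486.7, -352.2, 198.8]
eef_rot: [0.775, 0.632, -0.0, -0.0]
force: [-0.4, -0.5, 0.2]
gripper_width: 46.0
gripper_force: 0.0
t: 32.65
eef_pos: [486.3, -351.9, 205.7]
eef_rot: [0.775, 0.632, -0.0, -0.001]
force: [-0.4, -0.1, 0.4]
gripper_width: 46.2
gripper_force: 0.0
121.69546829068692 [-5.10065833e-04  1.80317914e-04  1.21692406e+02]
127.03115458482444 [-7.84547236e-04 -3.82016469e-04  1.27125710e+02]
handle ((488.88372802734375, -351.1456604003906), (98.79280090332031, 21.965415954589844), 79.01403045654297) 162.81869531391087
```

The lid's underside is at 114 mm, it is level, centred within about 1.5 mm, and turned 77° from the slots: locked.

```bash
python3 -c "
from rig import order
print(order.finish_job())"
```

```text
the job is handed in; nothing more can be done
None
```

I set the pebble on the jar floor and released it, then locked the lid at the end stop (about 77° from the slots, underside about 114 mm, level and centred). I handed the job in at about 33 s; two first grasps on the pebble missed, with no stamp or pot movement visible afterwards.

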